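# Feed a soap bar into the free lane of the gravity soap feeder

## Robot

A 6-joint arm with a two-finger parallel gripper is mounted at the origin on the work surface. World frame = base frame: x ahead of the robot, y to its left, z up, the work surface at z = 0. Lengths are in m, angles in rad, forces in N, time in s.
With the tool pointing down it reaches from about 0.275 to 0.725 m from the base axis. Payload 15.9 kg.
Tool frame: the origin (TCP) lies at the very end of the fingers, on their centre line; the grasp point (between the pads) lies 19 mm behind it; x points along the fingers, z is the direction in which the jaws open and shut, and the axes are right-handed (so a half turn about x gives the same grasp; the last joint's range is limited). The gripper opens to 85 mm and grips with 20 to 120 N. Pads are 22 mm wide; open, the fingers measure 114 mm over their backs; the gripper's body (76 mm by 85 mm) begins 54 mm behind the grasp point. The pads swing forward as they close: fully open they stand 13 mm farther back than shut.
Start: joints at [-1.252, 0.213, -0.034, 1.323, 0, 1.571], TCP at [0.157, -0.475, 0.231] pointing down, gripper open.
Joint ranges: [-2.98, 2.98], [-0.74, 1.72], [-1.14, 1.35], [-2.1, 2.04], [-1.57, 1.44], [-3.14, 3.14]. Speed limits (rad/s): [1.89, 1.89, 2.39, 2.57, 3.14, 3.14].

## Interface

Orientations are given as a rotation vector (axis times angle).
In Python, from workcell import bot, read_camera, camera_info gives the robot as it stands.
- The arm moves only by the tool arm_command, never from a script. Its argument "deltas" is a list of rows, each an object of numbers: "dx", "dy", "dz": the shift along the world's x, y, z in units of 30 mm (1.0 is 30 mm); "rx", "ry", "rz": the turn, a rotation vector about the world's x, y, z in rad; "hand": the opening in per cent of the stroke, from 0 (shut) to 100 (fully open). A call has 1 to 20 rows; each row is the pose to reach, as a shift and turn from the pose measured when the call began; what a row does not reach only later rows make up. A row lasts 1/8 s, in which the tool goes at most 62.5 mm and 10.7 degrees, less where a joint would pass 70% of its speed; a pose out of reach is approached as far as the arm can. A call with a gripper value outside its range is refused whole. The fingers move at their own pace and stop on an object; "force" is the grip in N (left out, the last holds). Time passes only in rows, so rows that repeat a pose let the fingers close. It gives the time, the measured TCP pose, the force and the opening at its end, in the units of the state.
- bot.state(): the state, without advancing time (a new reading comes with each control period).
- read_camera(name): name is "side" or "top"; returns the picture (480x640x3 uint8, red, green, blue); there is no depth.
- camera_info(name): a dict with "fx", "fy", "cx", "cy" (pixels), "k1" (the pictures are not rectified: a ray, as slopes to the right and down, at radius r is drawn at 1 + k1 r^2 times it, then the intrinsics apply), "R" (3x3) and "t" (3): a world point X has camera coordinates R X + t. Camera axes: x right, y down, z forward; pixel columns grow to the right and rows downward; lengths in m; the calibration is good to about 2 mm. A picture is of the moment at which its call begins. camera_info takes no time and is no camera call.
- bot.hand_in(): hands the job in, once; it reports no verdict.
The state is a dict: "t": time; "joint_pos": joint angles; "dq": joint speeds; "joint_efforts": joint torques, N m; "ee_pos": TCP position; "ee_rot": TCP orientation; "contact_force": force on the tool from outside, world axes, zero at the start; "torque": the same for the moment, N m; "opening": opening from 0.0 (shut) to 1.0 (fully open).
Only numpy, scipy, OpenCV 4.12 (cv2) and the standard library are available. Lean on these libraries where they do the work, as an engineer would, in place of code of your own. Each camera call takes 0.05 s, during which the arm holds its last target. There are 200 camera calls.

## Task

Load the cream-and-blue soap bar into the green gravity soap feeder: blue nose first and right way up, in at one of the three mouths at the loading deck, so that it slides down the chute and comes to rest against the bar below. Only one of the three lanes has room for it and the hood hides which, so feel for a lane that stops the bar and try another; leave everything else on the shelf where it is.

Things in the scene. Friction and masses are not known exactly. Their poses are not given: they have to be found in the camera images.
- soap_bar: Hard soap bar, 90 long x 44 wide x 26 mm high, 80 to 160 g, lying flat on the shelf. Origin: centre of its underside; x runs along its length to the blue nose, z up through its top. The front 14 mm of the nose is only 34 mm wide; the tail half is cream with a flat end. Centre of mass within 2 mm of mid-length.
- nose (a point): Middle of the soap bar's nose end face, 45 mm ahead of the origin and 13 mm above the underside.
- tail (a point): Middle of the soap bar's tail end face, 45 mm behind the origin and 13 mm above the underside.
- feeder: Fixed soap feeder on legs. Origin: on the shelf below the middle of the row of mouths; x = feed direction, away from the robot, y across the lanes, z up. Three parallel lanes (mouths at x = 0, each 52 mm wide, 53 high, centres 56 mm apart, 4 mm walls) start level with the loading deck, 115 mm above the shelf. A green hood covers them from x = -2 mm; its top is 57 mm above the deck.
- deck (a point): Centre of the level plywood loading deck's top, 75 mm in front of the mouths (axes as the feeder). The deck is 150 mm long (feed direction, up to the mouths), 180 mm wide, without lips, open on three sides.
- lane0 (a point): Middle of the floor of the left mouth (feeder +y side), at deck height; axes as the feeder. Two of the lanes, not known which, hold two bars and are full: a bar fed there is stopped firmly with its nose 32 to 38 mm inside the mouth, the rest sticking out, and can be drawn back.
- lane1 (a point): Middle of the floor of the middle mouth, at deck height; axes as the feeder. The lane that is not full holds one bar at its bottom; a bar fed there meets no stop: once about 75 mm of it is inside it tips over the bend and slides down by itself.
- lane2 (a point): Middle of the floor of the right mouth (feeder -y side), at deck height; axes as the feeder. In each mouth hangs a light grey flap (12 g, hinged at its top, 5 mm above the floor) that swings inward only: it gives way to a bar at under 2 N and does not hold it when it is drawn back.
- bend (a point): Where the lane floors bend down, 30 mm inside the middle mouth, at deck height; axes as the feeder. Up to here the floor is level, then it slopes down at 22 degrees (0.384 rad) for 186 mm to an end stop. The floor inside is slick (friction about 0.12). A bar that is home lies wholly on the slope, its origin about 46 mm beyond and 19 mm below the bend, nose against the bar below.
- cup: Bystander: green plastic cup, 72 mm across the rim, 90 mm high, upright. Origin: centre of its underside.
- bottle: Bystander: amber bottle, 66 mm across, 190 mm high, upright. Origin: centre of its underside.
- brush: Bystander: scrubbing brush lying on the shelf on the left. Origin: middle of its underside.
- clip_a: Bystander: round steel spring clip, 32 mm ring with two short jaws, 12 mm high, lying flat. Origin: underside, centre of the ring.
- clip_b: Bystander: second round steel spring clip like the first.
Not all that is in view belongs to the job. Leave any turquoise look-alike of the soap_bar alone.

How it is judged:
On the way:
1. the bar's nose is in at a mouth, level, nose first (x of nose in the frame of feeder above 0.005 m and y of nose in the frame of feeder between -0.082 and 0.082 m and x of tail in the frame of feeder below -0.005 m and z of soap_bar in the frame of feeder between 0.108 and 0.135 m), for 0.05 s.
At the end, for the whole second after the job is handed in: The soap bar lies at rest wholly inside the free lane, flat on the slope (within 0.1 rad), nose down the chute, top up, its origin 66 to 87 mm beyond the mouths and 88 to 105 mm above the shelf (x of soap_bar in the frame of feeder between 0.066 and 0.087 m and z of soap_bar in the frame of feeder between 0.088 and 0.105 m and angle between soap_bar's own x axis and vertical between 1.85 and 2.06 rad and angle between soap_bar's own z axis and vertical below 0.5 rad and y of soap_bar in the frame of feeder between -0.07 and 0.07 m and linear speed of soap_bar below 0.02 m/s); the robot touches nothing.
It fails at once if the cup is moved by more than 30 mm (distance of cup from where it was at the start of the episode above 0.03 m).
It fails at once if the bottle is moved by more than 30 mm (distance of bottle from where it was at the start of the episode above 0.03 m).
It fails at once if the brush is moved by more than 30 mm (distance of brush from where it was at the start of the episode above 0.03 m).
It fails at once if the clip is moved by more than 30 mm (distance of clip_a from where it was at the start of the episode above 0.03 m).
It fails at once if the clip is moved by more than 30 mm (distance of clip_b from where it was at the start of the episode above 0.03 m).
It also fails if it takes over 53 s, if anything falls off the work surface, if the arm or the gripper's body presses on something with over 40 N, if the wrist force passes 120 N, or if a joint passes its speed limit or range.

## Working session

There is one attempt and no reset: what is moved stays moved. The work goes in short steps, Python scripts to look and compute and a tool call to move; the robot and the scene stay as the last step left them, time stands still between calls to the robot, and variables do not carry over. Pictures are saved under pics/ and viewed, about 8 in all and at most 12, crops included, and the job is handed in when it is done.

Besides the shell and the picture viewer there is one more tool, called after ">>>" by a JSON object that holds its "name" and its "arguments", one argument or row to a line. arm_command: Moves the arm, as the interface text tells. Its arguments: {"type":"object","properties":{"deltas":{"type":"array","items":{"type":"object","properties":{"dx":{"type":"number"},"dy":{"type":"number"},"dz":{"type":"number"},"rx":{"type":"number"},"ry":{"type":"number"},"rz":{"type":"number"},"hand":{"type":"number"}}}},"force":{"type":"number"}},"required":["deltas"]}

```bash
ls; mkdir -p pics; cat > h.py <<'E'
import numpy as np, cv2
from workcell import bot, read_camera, camera_info
def ray(cam,u,v):
    c=camera_info(cam); K=np.array([[c['fx'],0,c['cx']],[0,c['fy'],c['cy']],[0,0,1]],float)
    d=np.array([(u-c['cx'])/c['fx'],(v-c['cy'])/c['fy']]); s=d.copy()
    for _ in range(20): s=d/(1+c['k1']*(s@s))
    R=np.array(c['R']); t=np.array(c['t'])
    return -R.T@t, R.T@np.array([s[0],s[1],1])
def onz(cam,u,v,z):
    o,d=ray(cam,u,v); return o+d*(z-o[2])/d[2]
def proj(cam,X):
    c=camera_info(cam); p=np.array(c['R'])@np.array(X)+np.array(c['t']); s=p[:2]/p[2]; s=s*(1+c['k1']*(s@s))
    return np.array([c['fx']*s[0]+c['cx'],c['fy']*s[1]+c['cy']])
def snap(cam,name):
    im=cv2.cvtColor(read_camera(cam),cv2.COLOR_RGB2BGR); cv2.imwrite('pics/'+name,im); return im
E
python3 - <<'E'
from h import *
snap('top','top0.png'); snap('side','side0.png')
for c in('top','side'):
    i=camera_info(c); print(c,{k:np.round(i[k],3).tolist() for k in i}, ray(c,320,240))
print(bot.state())
E
```

```text
pics
top {'fx': 506.38, 'fy': 506.38, 'cx': 326.394, 'cy': 237.502, 'k1': -0.048, 'R': [[0.019, -1.0, -0.014], [-0.991, -0.017, -0.134], [0.133, 0.017, -0.991]], 't': [0.015, 0.553, 1.418]} (array([3.58186002e-01, 1.21961592e-03, 1.47964006e+00]), array([ 0.1283633 ,  0.0292462 , -0.99138857]))
side {'fx': 439.292, 'fy': 439.292, 'cx': 324.701, 'cy': 237.229, 'k1': -0.039, 'R': [[-0.968, -0.249, 0.006], [-0.187, 0.71, -0.679], [0.166, -0.659, -0.734]], 't': [0.514, 0.158, 0.895]} (array([0.37888466, 0.60565747, 0.76134549]), array([ 0.17468984, -0.65156201, -0.73831206]))
{'t': 0.1, 'joint_pos': array([-1.25199395e+00,  2.13324387e-01, -3.49809669e-02,  1.32349222e+00,
       -2.15215311e-05,  1.57082001e+00]), 'dq': array([-0.001311  , -0.00123942,  0.0026742 ,  0.00073906, -0.0009145 ,
        0.00107413]), 'joint_efforts': array([ 7.90722170e-04, -6.87240958e+01,  4.87810171e+01,  1.21170661e-02,
       -2.45379209e-05, -9.63833855e-06]), 'ee_pos': array([ 0.15661444, -0.47452347,  0.23086303]), 'ee_rot': array([ 0.97182852,  1.3441554 , -0.9708849 ]), 'contact_force': array([-0.70740877, -0.0133771 , -0.61383639]), 'torque': array([ 0.02761699,  0.05854165, -0.02408161]), 'opening': 0.9969348235295156}
```

View pics/top0.png

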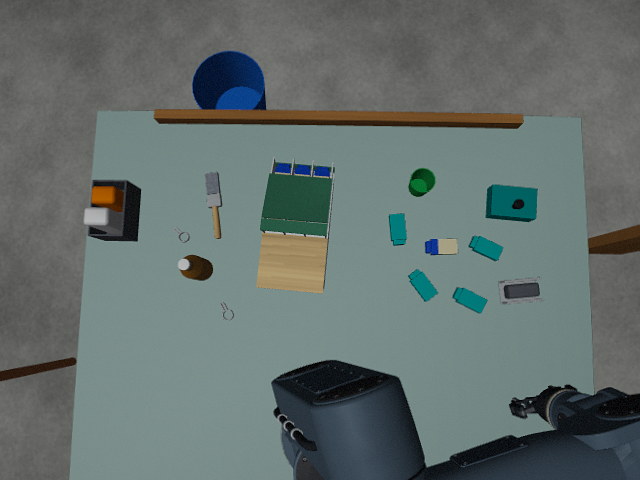

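View pics/side0.png

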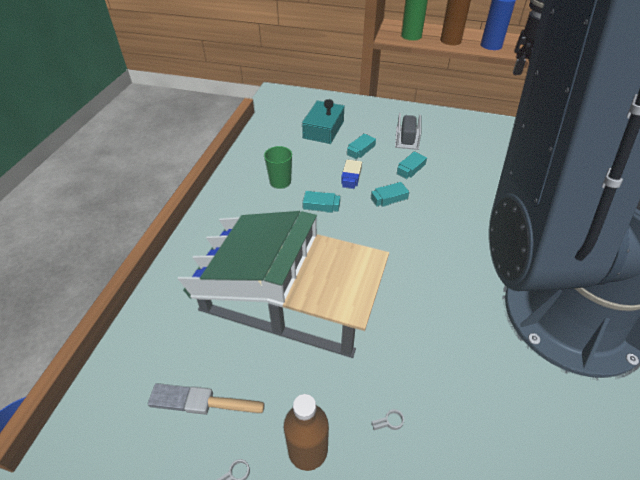

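Candidates in the top picture: the cream-and-blue bar at (441,247), and turquoise look-alikes at (398,229), (486,248), (423,285) and (470,300). I choose (441,247). Its blue nose points left in the image, which is world +y. The feeder deck is at about (293,263) and the mouths at about v=236. I'll check the bar in a crop and measure it.

```bash
python3 - <<'E'
from h import *
t=cv2.imread('pics/top0.png'); s=cv2.imread('pics/side0.png')
a=cv2.resize(t[215:280,395:495],None,fx=4,fy=4,interpolation=cv2.INTER_CUBIC)
b=cv2.resize(s[150:200,320:390],None,fx=4,fy=4,interpolation=cv2.INTER_CUBIC)
d=cv2.resize(t[155:300,250:340],None,fx=4,fy=4,interpolation=cv2.INTER_CUBIC)
W=np.zeros((600,780,3),np.uint8); W[:260,:400]=a; W[270:470,:280]=b; W[:580,410:770]=d
cv2.imwrite('pics/crop1.png',W)
def masks(im):
    h=cv2.cvtColor(im,cv2.COLOR_BGR2HSV); 
    return cv2.inRange(h,(112,120,60),(130,255,255)), cv2.inRange(h,(15,30,150),(35,160,255))
for cam,im,(x0,x1,y0,y1) in(('top',t,(415,470,232,262)),('side',s,(335,370,155,192))):
    for n,m in zip(('blue','cream'),masks(im)):
        z=np.zeros_like(m); z[y0:y1,x0:x1]=m[y0:y1,x0:x1]
        c=max(cv2.findContours(z,0,2)[0],key=cv2.contourArea); r=cv2.minAreaRect(c); box=cv2.boxPoints(r)
        print(cam,n,cv2.contourArea(c),np.round(r[0],1),[np.round(p,1).tolist() for p in box],'world', [np.round(onz(cam,*p,0.026)[:2],4).tolist() for p in box])
# deck
h=cv2.cvtColor(t,cv2.COLOR_BGR2HSV); m=cv2.inRange(h,(8,50,120),(25,200,255)); z=np.zeros_like(m); z[232:296,250:335]=m[232:296,250:335]
c=max(cv2.findContours(z,0,2)[0],key=cv2.contourArea); q=cv2.approxPolyDP(c,4,True)[:,0]; print('deck',q.tolist(),[np.round(onz('top',*p.astype(float),.115)[:2],4).tolist() for p in q])
r=cv2.boxPoints(cv2.minAreaRect(c)); print([np.round(onz('top',*p,.115)[:2],4).tolist() for p in r])
from scipy.spatial.transform import Rotation as R
print(R.from_rotvec(bot.state()['ee_rot']).as_matrix().round(3))
E
```

```text
top blue 66.0 [431.5 246.5] [[426.0, 239.0], [437.0, 239.0], [437.0, 254.0], [426.0, 254.0]] world [[0.5547, -0.2625], [0.5552, -0.2944], [0.5116, -0.2939], [0.5111, -0.2622]]
top cream 235.0 [447.5 246. ] [[439.0, 239.0], [456.0, 239.0], [456.0, 253.0], [439.0, 253.0]] world [[0.5553, -0.3002], [0.5562, -0.3494], [0.5155, -0.3489], [0.5146, -0.2997]]
side blue 196.0 [349.3 179.9] [[340.20001220703125, 185.89999389648438], [342.20001220703125, 171.60000610351562], [358.3999938964844, 173.89999389648438], [356.3999938964844, 188.1999969482422]] world [[0.5511, -0.2378], [0.559, -0.2956], [0.5154, -0.2971], [0.5091, -0.2396]]
side cream 166.0 [352.1 166.1] [[342.8999938964844, 170.8000030517578], [344.6000061035156, 158.89999389648438], [361.3999938964844, 161.3000030517578], [359.70001220703125, 173.1999969482422]] world [[0.5579, -0.2992], [0.5649, -0.3508], [0.5184, -0.3521], [0.5128, -0.3008]]
deck [[262, 233], [256, 286], [322, 292], [327, 238]] [[0.5514, 0.2003], [0.4069, 0.2113], [0.3943, 0.0332], [0.5407, 0.0226]]
[[0.4047, 0.2114], [0.5546, 0.2031], [0.5408, 0.0217], [0.3918, 0.0325]]
[[-0.     0.95   0.313]
 [ 0.001  0.313 -0.95 ]
 [-1.    -0.    -0.001]]
```

View pics/crop1.png

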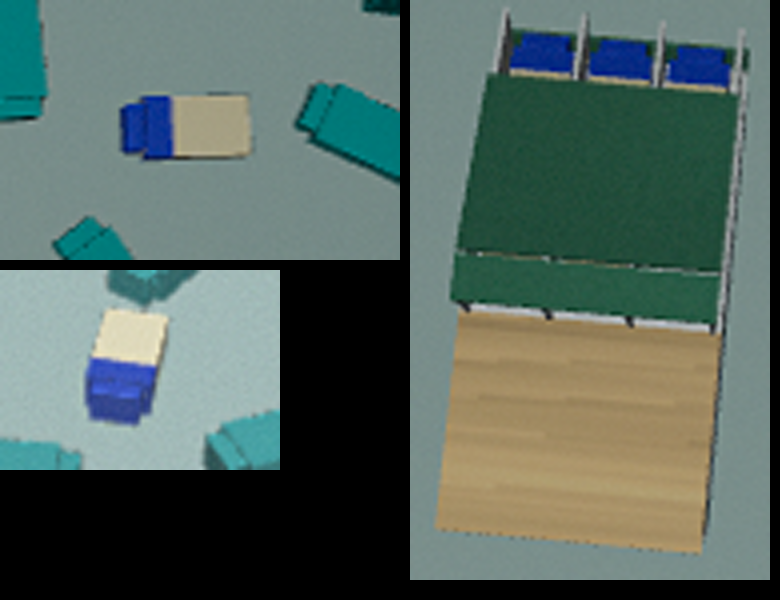

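The crop confirms the cream-and-blue bar, with its stepped blue nose pointing to +y. Bar centre is about (0.536, -0.308), yaw about 91°. The feeder's yaw is about -0.073 and its middle mouth is about (0.548, 0.111). First I move above the tail half and see which way joint 6 turns.

>>> {"name": "arm_command", "arguments": {
  "deltas": [
    {"dx": 12.6,"dy": 4.6,"dz": -2.5,"rz": 1.27,"hand": 100},
    {"dx": 12.6,"dy": 4.6,"dz": -2.5,"rz": 1.27,"hand": 100},
    {"dx": 12.6,"dy": 4.6,"dz": -2.5,"rz": 1.27,"hand": 100},
    {"dx": 12.6,"dy": 4.6,"dz": -2.5,"rz": 1.27,"hand": 100},
    {"dx": 12.6,"dy": 4.6,"dz": -2.5,"rz": 1.27,"hand": 100},
    {"dx": 12.6,"dy": 4.6,"dz": -2.5,"rz": 1.27,"hand": 100},
    {"dx": 12.6,"dy": 4.6,"dz": -2.5,"rz": 1.27,"hand": 100},
    {"dx": 12.6,"dy": 4.6,"dz": -2.5,"rz": 1.27,"hand": 100},
    {"dx": 12.6,"dy": 4.6,"dz": -2.5,"rz": 1.27,"hand": 100},
    {"dx": 12.6,"dy": 4.6,"dz": -2.5,"rz": 1.27,"hand": 100}
  ]
}}

```text
invalid input at $.deltas[0]: expected keys dx, dy, dz, rx, ry, rz, hand
```

```bash
cat > st.py <<'E'
from h import *
from scipy.spatial.transform import Rotation as R
s=bot.state(); m=R.from_rotvec(s['ee_rot']).as_matrix()
print('t',round(s['t'],2),'p',s['ee_pos'].round(4),'q',s['joint_pos'].round(3),'toolx',m[:,0].round(3),'jawyaw',round(np.arctan2(m[1,2],m[0,2]),3),'F',s['contact_force'].round(1),'op',round(s['opening'],3))
E
python3 st.py; python3 - <<'E'
from h import *
for p in ((.5514,.2003),(.4069,.2113),(.3943,.0332),(.5407,.0226)): print(proj('side',(*p,.115)).round(1))
E
```

```text
t 0.1 p [ 0.1566 -0.4745  0.2309] q [-1.252  0.213 -0.035  1.323 -0.     1.571] toolx [-0.     0.001 -1.   ] jawyaw -1.252 F [-0.7 -0.  -0.6] op 0.997
[285.1 305. ]
[364.9 328.5]
[388.6 252.5]
[317.3 234.7]
```

>>> {"name": "arm_command", "arguments": {
  "deltas": [
    {"dx": 12.6,"dy": 4.6,"dz": -2.5,"rx": 0,"ry": 0,"rz": 1.27,"hand": 100},
    {"dx": 12.6,"dy": 4.6,"dz": -2.5,"rx": 0,"ry": 0,"rz": 1.27,"hand": 100},
    {"dx": 12.6,"dy": 4.6,"dz": -2.5,"rx": 0,"ry": 0,"rz": 1.27,"hand": 100},
    {"dx": 12.6,"dy": 4.6,"dz": -2.5,"rx": 0,"ry": 0,"rz": 1.27,"hand": 100},
    {"dx": 12.6,"dy": 4.6,"dz": -2.5,"rx": 0,"ry": 0,"rz": 1.27,"hand": 100},
    {"dx": 12.6,"dy": 4.6,"dz": -2.5,"rx": 0,"ry": 0,"rz": 1.27,"hand": 100},
    {"dx": 12.6,"dy": 4.6,"dz": -2.5,"rx": 0,"ry": 0,"rz": 1.27,"hand": 100},
    {"dx": 12.6,"dy": 4.6,"dz": -2.5,"rx": 0,"ry": 0,"rz": 1.27,"hand": 100},
    {"dx": 12.6,"dy": 4.6,"dz": -2.5,"rx": 0,"ry": 0,"rz": 1.27,"hand": 100},
    {"dx": 12.6,"dy": 4.6,"dz": -2.5,"rx": 0,"ry": 0,"rz": 1.27,"hand": 100}
  ]
}}

```text
t: 1.35
ee_pos: [0.5339, -0.3371, 0.1562]
ee_rot: [-0.013, 1.572, 0.012]
contact_force: [-0.4, -0.3, 0.0]
opening: 0.998
```

```bash
python3 st.py
```

```text
t 1.35 p [ 0.5339 -0.3371  0.1562] q [-5.630e-01  5.100e-01  2.010e-01  1.263e+00 -1.000e-03  9.920e-01] toolx [-0.001 -0.    -1.   ] jawyaw 0.016 F [-0.4 -0.3  0. ] op 0.998
```

>>> {"name": "arm_command", "arguments": {
  "deltas": [
    {"dx": 0,"dy": 0,"dz": -0.5,"rx": 0,"ry": 0,"rz": 1.5,"hand": 100},
    {"dx": 0,"dy": 0,"dz": -0.5,"rx": 0,"ry": 0,"rz": 1.5,"hand": 100},
    {"dx": 0,"dy": 0,"dz": -0.5,"rx": 0,"ry": 0,"rz": 1.5,"hand": 100},
    {"dx": 0,"dy": 0,"dz": -0.5,"rx": 0,"ry": 0,"rz": 1.5,"hand": 100},
    {"dx": 0,"dy": 0,"dz": -0.5,"rx": 0,"ry": 0,"rz": 1.5,"hand": 100},
    {"dx": 0,"dy": 0,"dz": -0.5,"rx": 0,"ry": 0,"rz": 1.5,"hand": 100},
    {"dx": 0,"dy": 0,"dz": -0.5,"rx": 0,"ry": 0,"rz": 1.5,"hand": 100},
    {"dx": 0,"dy": 0,"dz": -1,"rx": 0,"ry": 0,"rz": 3.12,"hand": 100},
    {"dx": 0,"dy": 0,"dz": -1,"rx": 0,"ry": 0,"rz": 3.12,"hand": 100},
    {"dx": 0,"dy": 0,"dz": -1,"rx": 0,"ry": 0,"rz": 3.12,"hand": 100},
    {"dx": 0,"dy": 0,"dz": -1,"rx": 0,"ry": 0,"rz": 3.12,"hand": 100},
    {"dx": 0,"dy": 0,"dz": -1,"rx": 0,"ry": 0,"rz": 3.12,"hand": 100},
    {"dx": 0,"dy": 0,"dz": -1,"rx": 0,"ry": 0,"rz": 3.12,"hand": 100},
    {"dx": 0,"dy": 0,"dz": -1,"rx": 0,"ry": 0,"rz": 3.12,"hand": 100},
    {"dx": 0,"dy": 0,"dz": -1,"rx": 0,"ry": 0,"rz": 3.12,"hand": 100},
    {"dx": 0,"dy": 0,"dz": -1,"rx": 0,"ry": 0,"rz": 3.12,"hand": 100},
    {"dx": 0,"dy": 0,"dz": -1,"rx": 0,"ry": 0,"rz": 3.12,"hand": 100},
    {"dx": 0,"dy": 0,"dz": -1,"rx": 0,"ry": 0,"rz": 3.12,"hand": 100}
  ]
}}

```text
t: 3.6
ee_pos: [0.5333, -0.3377, 0.1267]
ee_rot: [-2.219, 0.009, 2.216]
contact_force: [-0.3, -0.4, -0.9]
opening: 1.003
```

```bash
python3 st.py; python3 -c "
from h import *
a=snap('top','t1.png');b=snap('side','s1.png')
W=np.zeros((600,780,3),np.uint8)
W[:300,:400]=cv2.resize(a[205:280,395:495],None,fx=4,fy=4); W[300:,:400]=cv2.resize(b[90:240,300:400],(400,600))[:300]
W[:600,400:]=cv2.resize(b[80:230,290:385],(380,600))
cv2.imwrite('pics/c2.png',W)"
```

```text
t 3.6 p [ 0.5333 -0.3377  0.1267] q [-5.650e-01  5.190e-01  1.400e-01  1.191e+00  1.000e-03 -2.128e+00] toolx [ 0.001 -0.    -1.   ] jawyaw 3.134 F [-0.3 -0.4 -0.9] op 1.003
```

View pics/c2.png

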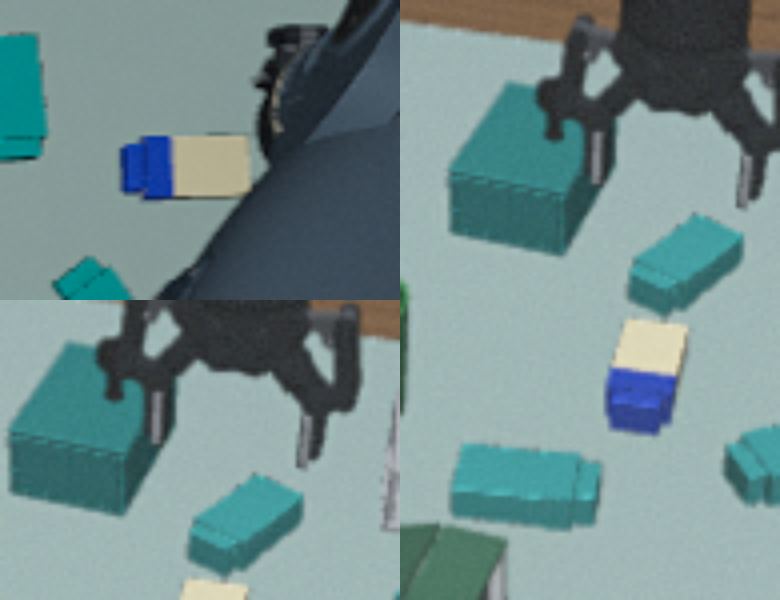

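The crop shows the open jaws straddling the bar's line, with the bar's sides parallel to the picture axes. Going down and gripping.

>>> {"name": "arm_command", "arguments": {
  "deltas": [
    {"dx": 0.1,"dy": 0,"dz": -2,"rx": 0,"ry": 0,"rz": 0.02,"hand": 100},
    {"dx": 0.1,"dy": 0,"dz": -3.5,"rx": 0,"ry": 0,"rz": 0.02,"hand": 100},
    {"dx": 0.1,"dy": 0.05,"dz": -4.05,"rx": 0,"ry": 0,"rz": 0.02,"hand": 100},
    {"dx": 0.1,"dy": 0.05,"dz": -4.05,"rx": 0,"ry": 0,"rz": 0.02,"hand": 100},
    {"dx": 0.1,"dy": 0.05,"dz": -4.05,"rx": 0,"ry": 0,"rz": 0.02,"hand": 40},
    {"dx": 0.1,"dy": 0.05,"dz": -4.05,"rx": 0,"ry": 0,"rz": 0.02,"hand": 40},
    {"dx": 0.1,"dy": 0.05,"dz": -4.05,"rx": 0,"ry": 0,"rz": 0.02,"hand": 40},
    {"dx": 0.1,"dy": 0.05,"dz": -4.05,"rx": 0,"ry": 0,"rz": 0.02,"hand": 40},
    {"dx": 0.1,"dy": 0.05,"dz": -4.05,"rx": 0,"ry": 0,"rz": 0.02,"hand": 40},
    {"dx": 0.1,"dy": 0.05,"dz": -4.05,"rx": 0,"ry": 0,"rz": 0.02,"hand": 40}
  ],
  "force": 60
}}

```text
t: 4.95
ee_pos: [0.5374, -0.3365, 0.0067]
ee_rot: [2.219, 0.01, -2.212]
contact_force: [-1.5, 1.2, 10.4]
opening: 0.501
```

```bash
python3 st.py
```

```text
t 4.95 p [ 0.5374 -0.3365  0.0067] q [-5.600e-01  6.070e-01 -3.100e-02  9.300e-01  1.000e-03 -2.141e+00] toolx [ 0.003 -0.001 -1.   ] jawyaw -3.131 F [-1.5  1.2 10.4] op 0.501
```

Opening is 0.50 (about 43 mm), so the bar is gripped. Next I lift it, turn it by -1.655 about z, and carry it above the deck in front of the right lane.

>>> {"name": "arm_command", "arguments": {
  "deltas": [
    {"dx": 0,"dy": 0,"dz": 2,"rx": 0,"ry": 0,"rz": 0,"hand": 40},
    {"dx": 0,"dy": 0,"dz": 4,"rx": 0,"ry": 0,"rz": 0,"hand": 40},
    {"dx": 0,"dy": 0,"dz": 6.3,"rx": 0,"ry": 0,"rz": -0.15,"hand": 40},
    {"dx": -0.3,"dy": 1.5,"dz": 6.3,"rx": 0,"ry": 0,"rz": -0.33,"hand": 40},
    {"dx": -0.7,"dy": 3.2,"dz": 6.3,"rx": 0,"ry": 0,"rz": -0.5,"hand": 40},
    {"dx": -1.0,"dy": 5.0,"dz": 6.3,"rx": 0,"ry": 0,"rz": -0.68,"hand": 40},
    {"dx": -1.5,"dy": 6.8,"dz": 6.3,"rx": 0,"ry": 0,"rz": -0.86,"hand": 40},
    {"dx": -1.9,"dy": 8.5,"dz": 6.3,"rx": 0,"ry": 0,"rz": -1.04,"hand": 40},
    {"dx": -2.3,"dy": 10.3,"dz": 6.3,"rx": 0,"ry": 0,"rz": -1.22,"hand": 40},
    {"dx": -2.6,"dy": 12.0,"dz": 6.3,"rx": 0,"ry": 0,"rz": -1.4,"hand": 40},
    {"dx": -2.9,"dy": 13.3,"dz": 6.3,"rx": 0,"ry": 0,"rz": -1.58,"hand": 40},
    {"dx": -2.9,"dy": 13.3,"dz": 6.3,"rx": 0,"ry": 0,"rz": -1.655,"hand": 40},
    {"dx": -2.9,"dy": 13.3,"dz": 6.3,"rx": 0,"ry": 0,"rz": -1.655,"hand": 40},
    {"dx": -2.9,"dy": 13.3,"dz": 6.3,"rx": 0,"ry": 0,"rz": -1.655,"hand": 40}
  ]
}}

```text
t: 6.7
ee_pos: [0.4505, 0.0621, 0.196]
ee_rot: [-1.158, 1.246, 1.155]
contact_force: [0.7, 0.1, -1.2]
opening: 0.499
```

```bash
python3 st.py; python3 -c "
from h import *
a=snap('top','t2.png');b=snap('side','s2.png')
W=np.zeros((600,800,3),np.uint8)
W[:600,:400]=cv2.resize(a[150:300,240:340],(400,600)); W[:480,400:]=cv2.resize(b[200:320,300:400],(400,480))
cv2.imwrite('pics/c3.png',W)"
```

```text
t 6.7 p [0.4505 0.0621 0.196 ] q [ 0.139  0.132 -0.222  1.218 -0.003  0.211] toolx [-0.001 -0.003 -1.   ] jawyaw 1.499 F [ 0.7  0.1 -1.2] op 0.499
```

View pics/c3.png

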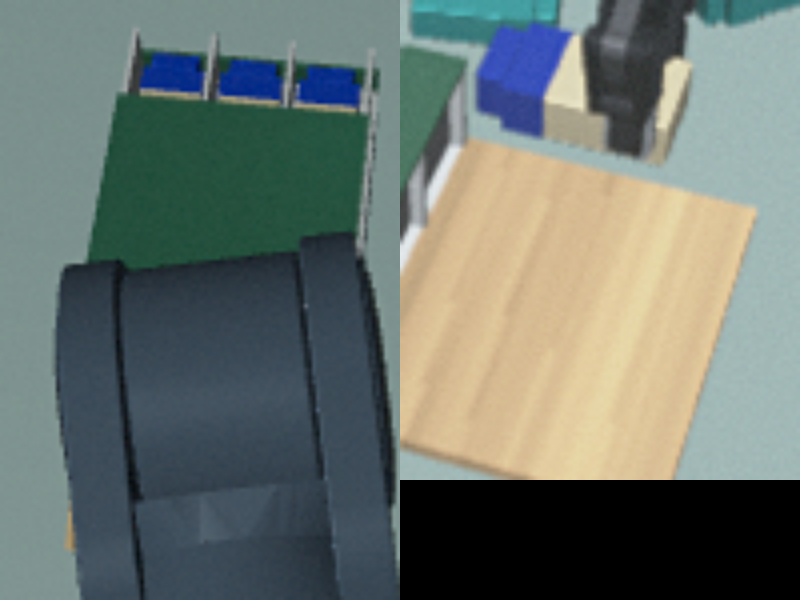

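```bash
python3 - <<'E'
from h import *
f=np.array([.9973,-.0732]);g=np.array([.0732,.9973]);G=np.array([.4505,.0621])
for n,uv,e in(('tailcorner',(365,240),(-.0165,.022)),('nosecorner',(320,227),(.0735,.017)),('step',(325.5,232),(.0595,.022))):
    w=onz('side',*uv,.189)[:2]-G; print(n,'measured f,g',(w@f).round(4),(w@g).round(4),'expected',e)
E
```

```text
tailcorner measured f,g -0.0144 0.0172 expected (-0.0165, 0.022)
nosecorner measured f,g 0.0713 0.0128 expected (0.0735, 0.017)
step measured f,g 0.0578 0.0214 expected (0.0595, 0.022)
```

The side view shows the bar level, blue nose forward and right way up, about 21 mm short of the right mouth. I lower it to about 4 mm above the deck and feed the nose 25 mm in, short of any stop.

>>> {"name": "arm_command", "arguments": {
  "deltas": [
    {"dx": 0,"dy": 0,"dz": -1.5,"rx": 0,"ry": 0,"rz": 0,"hand": 40},
    {"dx": 0,"dy": 0,"dz": -2.3,"rx": 0,"ry": 0,"rz": 0,"hand": 40},
    {"dx": 0,"dy": 0,"dz": -2.35,"rx": 0,"ry": 0,"rz": 0,"hand": 40},
    {"dx": 0.3,"dy": -0.02,"dz": -2.35,"rx": 0,"ry": 0,"rz": 0,"hand": 40},
    {"dx": 0.6,"dy": -0.04,"dz": -2.35,"rx": 0,"ry": 0,"rz": 0,"hand": 40},
    {"dx": 0.9,"dy": -0.07,"dz": -2.35,"rx": 0,"ry": 0,"rz": 0,"hand": 40},
    {"dx": 1.2,"dy": -0.09,"dz": -2.35,"rx": 0,"ry": 0,"rz": 0,"hand": 40},
    {"dx": 1.5,"dy": -0.11,"dz": -2.35,"rx": 0,"ry": 0,"rz": 0,"hand": 40},
    {"dx": 1.5,"dy": -0.11,"dz": -2.35,"rx": 0,"ry": 0,"rz": 0,"hand": 40}
  ]
}}

```text
t: 7.92
ee_pos: [0.4961, 0.0586, 0.1252]
ee_rot: [-1.157, 1.246, 1.154]
contact_force: [-0.3, -0.7, -1.2]
opening: 0.496
```

```bash
python3 st.py
```

```text
t 7.92 p [0.4961 0.0586 0.1252] q [ 0.12   0.259 -0.248  1.066 -0.003  0.193] toolx [-0.001 -0.003 -1.   ] jawyaw 1.497 F [-0.3 -0.7 -1.2] op 0.496
```

>>> {"name": "arm_command", "arguments": {
  "deltas": [
    {"dx": 0.13,"dy": -0.01,"dz": 0,"rx": 0,"ry": 0,"rz": 0,"hand": 40},
    {"dx": 0.27,"dy": -0.02,"dz": 0,"rx": 0,"ry": 0,"rz": 0,"hand": 40},
    {"dx": 0.4,"dy": -0.03,"dz": 0,"rx": 0,"ry": 0,"rz": 0,"hand": 40},
    {"dx": 0.47,"dy": -0.035,"dz": 0,"rx": 0,"ry": 0,"rz": 0,"hand": 40}
  ]
}}

```text
t: 8.43
ee_pos: [0.5104, 0.0576, 0.1252]
ee_rot: [-1.157, 1.246, 1.154]
contact_force: [-0.1, -0.4, -0.4]
opening: 0.499
```

>>> {"name": "arm_command", "arguments": {
  "deltas": [
    {"dx": 0.13,"dy": -0.01,"dz": 0,"rx": 0,"ry": 0,"rz": 0,"hand": 40},
    {"dx": 0.27,"dy": -0.02,"dz": 0,"rx": 0,"ry": 0,"rz": 0,"hand": 40},
    {"dx": 0.27,"dy": -0.02,"dz": 0,"rx": 0,"ry": 0,"rz": 0,"hand": 40}
  ]
}}

```text
t: 8.8
ee_pos: [0.5188, 0.0569, 0.1251]
ee_rot: [-1.157, 1.246, 1.154]
contact_force: [-1.1, 0.1, -1.0]
opening: 0.501
```

There's no stop with the nose at about 46 mm, past the 32–38 mm block, so the right lane is free. I feed it slightly further, lower it and release. Then I draw straight back behind the tail and shut the fingers to push.

>>> {"name": "arm_command", "arguments": {
  "deltas": [
    {"dx": 0.13,"dy": -0.01,"dz": 0,"rx": 0,"ry": 0,"rz": 0,"hand": 40},
    {"dx": 0.13,"dy": -0.01,"dz": -0.08,"rx": 0,"ry": 0,"rz": 0,"hand": 40},
    {"dx": 0.13,"dy": -0.01,"dz": -0.08,"rx": 0,"ry": 0,"rz": 0,"hand": 75},
    {"dx": 0.13,"dy": -0.01,"dz": -0.08,"rx": 0,"ry": 0,"rz": 0,"hand": 75},
    {"dx": 0.13,"dy": -0.01,"dz": -0.08,"rx": 0,"ry": 0,"rz": 0,"hand": 75},
    {"dx": 0.13,"dy": -0.01,"dz": -0.08,"rx": 0,"ry": 0,"rz": 0,"hand": 75}
  ]
}}

```text
t: 9.55
ee_pos: [0.5227, 0.0566, 0.1228]
ee_rot: [-1.157, 1.246, 1.154]
contact_force: [0.6, -0.2, -0.0]
opening: 0.754
```

```bash
python3 st.py; python3 -c "
from h import *
b=snap('side','s3.png')
cv2.imwrite('pics/c4.png',cv2.resize(b[190:340,270:400],(693,600),fx=0,fy=0)[:600])"
```

```text
t 9.55 p [0.5227 0.0566 0.1228] q [ 0.11   0.312 -0.183  1.078 -0.003  0.183] toolx [-0.001 -0.003 -1.   ] jawyaw 1.497 F [ 0.6 -0.2 -0. ] op 0.754
```

View pics/c4.png

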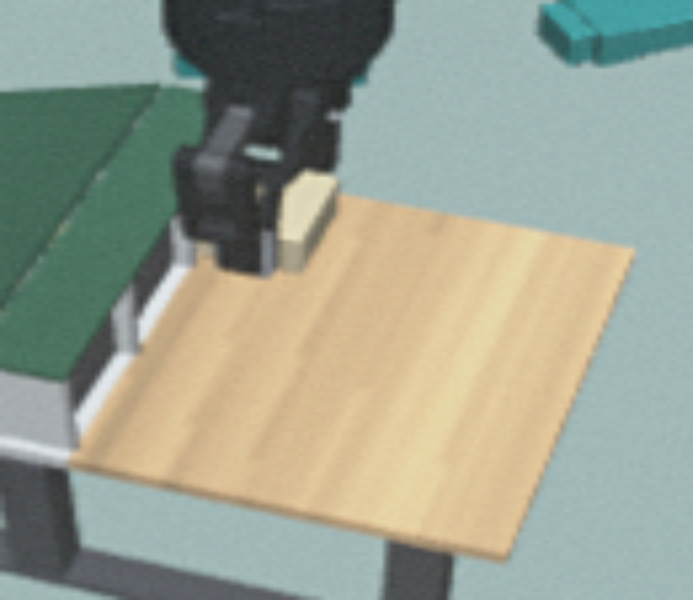

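The bar's cream tail sticks out of the right mouth (crop about (305,215)), lying flat on the deck. I back straight off 55 mm and shut the fingers.

>>> {"name": "arm_command", "arguments": {
  "deltas": [
    {"dx": -0.6,"dy": 0.045,"dz": 0,"rx": 0,"ry": 0,"rz": 0,"hand": 75},
    {"dx": -1.2,"dy": 0.09,"dz": 0,"rx": 0,"ry": 0,"rz": 0,"hand": 75},
    {"dx": -1.83,"dy": 0.134,"dz": 0,"rx": 0,"ry": 0,"rz": 0,"hand": 75},
    {"dx": -1.83,"dy": 0.134,"dz": 0,"rx": 0,"ry": 0,"rz": 0,"hand": 75},
    {"dx": -1.83,"dy": 0.134,"dz": 0,"rx": 0,"ry": 0,"rz": 0,"hand": 0},
    {"dx": -1.83,"dy": 0.134,"dz": -0.05,"rx": 0,"ry": 0,"rz": 0,"hand": 0},
    {"dx": -1.83,"dy": 0.134,"dz": -0.05,"rx": 0,"ry": 0,"rz": 0,"hand": 0},
    {"dx": -1.83,"dy": 0.134,"dz": -0.05,"rx": 0,"ry": 0,"rz": 0,"hand": 0},
    {"dx": -1.83,"dy": 0.134,"dz": -0.05,"rx": 0,"ry": 0,"rz": 0,"hand": 0}
  ]
}}

```text
t: 10.72
ee_pos: [0.4679, 0.0607, 0.1212]
ee_rot: [-1.157, 1.246, 1.154]
contact_force: [0.4, -0.0, 0.2]
opening: 0.001
```

>>> {"name": "arm_command", "arguments": {
  "deltas": [
    {"dx": 0.3,"dy": -0.022,"dz": 0,"rx": 0,"ry": 0,"rz": 0,"hand": 0},
    {"dx": 0.6,"dy": -0.044,"dz": 0,"rx": 0,"ry": 0,"rz": 0,"hand": 0},
    {"dx": 0.85,"dy": -0.062,"dz": 0,"rx": 0,"ry": 0,"rz": 0,"hand": 0},
    {"dx": 1.0,"dy": -0.073,"dz": 0,"rx": 0,"ry": 0,"rz": 0,"hand": 0},
    {"dx": 1.15,"dy": -0.084,"dz": 0,"rx": 0,"ry": 0,"rz": 0,"hand": 0},
    {"dx": 1.3,"dy": -0.095,"dz": 0,"rx": 0,"ry": 0,"rz": 0,"hand": 0},
    {"dx": 1.45,"dy": -0.106,"dz": 0,"rx": 0,"ry": 0,"rz": 0,"hand": 0}
  ]
}}

```text
t: 11.6
ee_pos: [0.5116, 0.0575, 0.1213]
ee_rot: [-1.157, 1.246, 1.154]
contact_force: [-0.6, 0.2, -0.0]
opening: -0.002
```

```bash
python3 st.py; python3 -c "
from h import *
b=snap('side','s4.png')
cv2.imwrite('pics/c5.png',cv2.resize(b[190:340,270:400],(693,600)))"
```

```text
t 11.6 p [0.5116 0.0575 0.1213] q [ 0.114  0.291 -0.214  1.067 -0.003  0.187] toolx [-0.001 -0.003 -1.   ] jawyaw 1.497 F [-0.6  0.2 -0. ] op -0.002
```

View pics/c5.png

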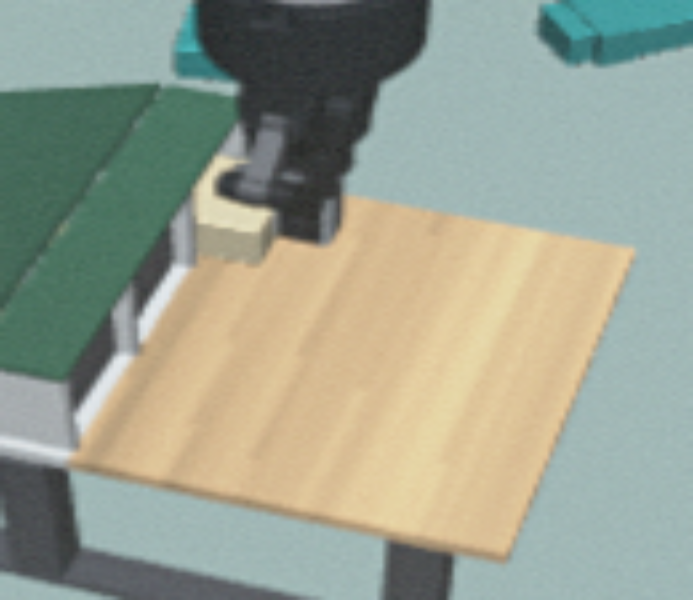

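The shut fingers are on the tail, with about 20 mm of the bar still out. I push 14 mm more, hold, then back off.

>>> {"name": "arm_command", "arguments": {
  "deltas": [
    {"dx": 0.15,"dy": -0.011,"dz": 0,"rx": 0,"ry": 0,"rz": 0,"hand": 0},
    {"dx": 0.3,"dy": -0.022,"dz": 0,"rx": 0,"ry": 0,"rz": 0,"hand": 0},
    {"dx": 0.45,"dy": -0.033,"dz": 0,"rx": 0,"ry": 0,"rz": 0,"hand": 0},
    {"dx": 0.45,"dy": -0.033,"dz": 0,"rx": 0,"ry": 0,"rz": 0,"hand": 0},
    {"dx": 0.45,"dy": -0.033,"dz": 0,"rx": 0,"ry": 0,"rz": 0,"hand": 0},
    {"dx": -1.0,"dy": 0.073,"dz": 0,"rx": 0,"ry": 0,"rz": 0,"hand": 0},
    {"dx": -2.5,"dy": 0.18,"dz": 1.5,"rx": 0,"ry": 0,"rz": 0,"hand": 0},
    {"dx": -4.0,"dy": 0.3,"dz": 3.0,"rx": 0,"ry": 0,"rz": 0,"hand": 0},
    {"dx": -4.0,"dy": 0.3,"dz": 3.0,"rx": 0,"ry": 0,"rz": 0,"hand": 0}
  ]
}}

```text
t: 12.78
ee_pos: [0.3914, 0.0668, 0.2143]
ee_rot: [-1.159, 1.241, 1.151]
contact_force: [1.1, 0.1, -0.3]
opening: -0.004
```

```bash
python3 st.py; python3 -c "
from h import *
a=snap('top','t5.png');b=snap('side','s5.png')
W=np.zeros((600,800,3),np.uint8)
W[:600,:360]=cv2.resize(a[150:300,250:340],(360,600)); W[:480,370:770]=cv2.resize(b[200:320,270:370],(400,480))
cv2.imwrite('pics/c6.png',W)"
```

```text
t 12.78 p [0.3914 0.0668 0.2143] q [ 0.171  0.003 -0.315  1.249 -0.003  0.244] toolx [ 0.004 -0.002 -1.   ] jawyaw 1.498 F [ 1.1  0.1 -0.3] op -0.004
```

View pics/c6.png

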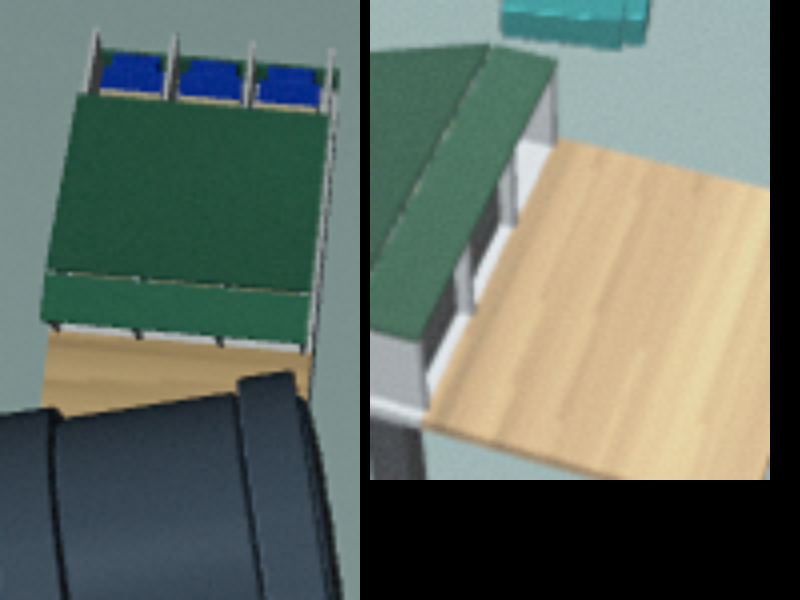

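The deck is empty and the bar has gone in. But the right mouth looks brighter than the others, so the flap may not be hanging. I'll compare it with the start view and look again after the swing settles.

>>> {"name": "arm_command", "arguments": {
  "deltas": [
    {"dx": -0.5,"dy": -3,"dz": 1,"rx": 0,"ry": 0,"rz": 0,"hand": 0},
    {"dx": -1,"dy": -6,"dz": 1,"rx": 0,"ry": 0,"rz": 0,"hand": 0},
    {"dx": -1,"dy": -6,"dz": 1,"rx": 0,"ry": 0,"rz": 0,"hand": 0},
    {"dx": -1,"dy": -6,"dz": 1,"rx": 0,"ry": 0,"rz": 0,"hand": 0},
    {"dx": -1,"dy": -6,"dz": 1,"rx": 0,"ry": 0,"rz": 0,"hand": 0}
  ]
}}

```text
t: 13.5
ee_pos: [0.3624, -0.1136, 0.2406]
ee_rot: [-1.155, 1.246, 1.154]
contact_force: [0.8, 0.1, -0.4]
opening: -0.003
```

```bash
python3 st.py; python3 -c "
from h import *
b=snap('side','s6.png');a=snap('top','t6.png'); b0=cv2.imread('pics/side0.png');a0=cv2.imread('pics/top0.png')
W=np.zeros((600,800,3),np.uint8)
f=lambda i:cv2.resize(i[205:305,280:330],(300,600),interpolation=cv2.INTER_CUBIC)
W[:,:300]=f(b0);W[:,300:600]=f(b)
g=lambda i:cv2.resize(i[225:245,255:335],(200,100),interpolation=cv2.INTER_CUBIC)
g2=lambda i:cv2.resize(i[155:185,265:340],(200,100),interpolation=cv2.INTER_CUBIC)
W[:100,600:]=g(a0);W[110:210,600:]=g(a);W[250:350,600:]=g2(a0);W[360:460,600:]=g2(a)
cv2.imwrite('pics/c7.png',W)"
```

```text
t 13.5 p [ 0.3624 -0.1136  0.2406] q [-0.302 -0.035 -0.286  1.32  -0.002 -0.227] toolx [-0.001 -0.002 -1.   ] jawyaw 1.496 F [ 0.8  0.1 -0.4] op -0.003
```

View pics/c7.png

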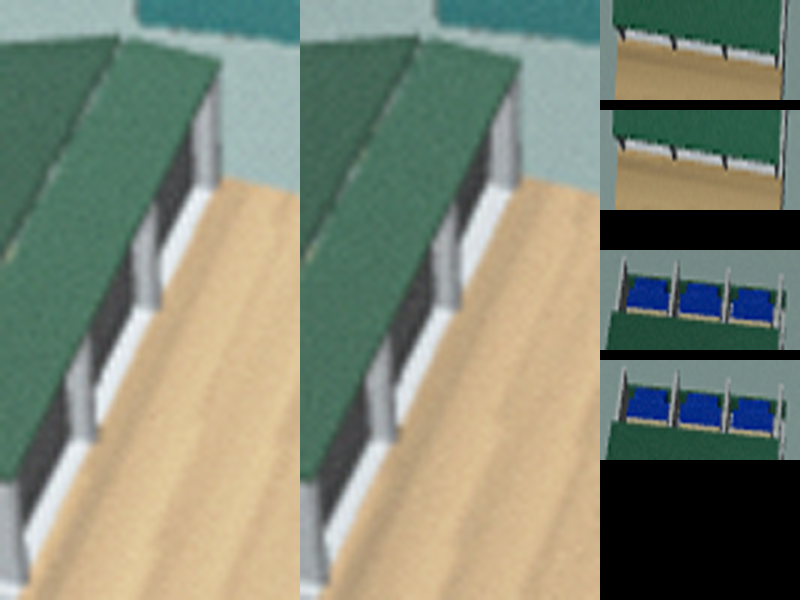

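The flap hangs in the right mouth again, just as at the start, and nothing is on the deck. The bar must be below the flap's swing, on the slope. The arm is clear, so I'm handing in.

```bash
python3 -c "
from workcell import bot
print(bot.hand_in(), bot.state()['t'])"
```

```text
the job is handed in; nothing more can be done
the job is handed in; nothing more can be done
```

The soap bar went blue nose first and right way up into the right-hand lane (lane2) and slid down the chute. I handed the job in at about 13.6 s of the 53 s allowed.

- **What I did:** I gripped the bar by its tail half and fed it level into lane2, the first lane I tried. It met no stop with the nose about 46 mm in, and a full lane stops a bar at 32–38 mm. I released it, then pushed the tail with shut fingers until it dropped over the bend.
- **Last checks that agreed:** The deck is empty and the arm was clear. The bars visible at the chute's lower end look unchanged. I used no force beyond about 10 N, which came while gripping on the shelf.
- **One check that disagreed at first:** Right after the push, the flap in the right mouth did not seem to hang like the others. A second look about 0.7 s later showed it hanging as at the start, so the bar's tail must be past the flap's swing.
- **Not checked directly:** The hood hides the bar, so I inferred its resting pose from the flap and did not see it. I also did not measure the other items on the shelf again, but the arm touched none of them that I could see.

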